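Clamp a tile strip with the help of a wedge

TASK

Clamp the narrow tile strip on the plywood clamping board. First push the wooden wedge, thin end first, under the roller at the right-hand end of the sprung clamp's cross bar until the roller sits on its level top, and leave it there holding the clamp open; then carry the strip over, lay it down flat at the mouth of the lane without dropping it and let go, take it again at its near end and slide it along the lane under the open clamp until it is fully home against the stop. Finally pull the wedge out so that the clamp comes down on the strip, and lay the wedge on its broad underside on the bench, off the board; leave the other things where they are.

Things in the scene. Friction and masses are not known exactly. Their poses are not given: they have to be found in the camera images.
- jig: Plywood clamping board, fixed on the bench, 350 x 190 mm, 18 mm thick; origin at bench height under the middle line of the tile lane; x = the way the strip is slid (away from the robot), y left, z up. The board spans x -200 to +150, y -130 to +60 mm. It is bare in front of the lane and to the right of it, where the wedge slides in.
- mouth (a point): Mouth of the tile lane, on the board's top at board x -60, y 0 mm. From here two aluminium rails, 10 mm high and 8 mm thick, flare in (outside there 39 mm from the middle) to run straight from x -40 to +50 mm, 55 mm apart inside; they keep fingers from holding the strip by its middle when it is home.
- stop (a point): Foot of the stop's face at the lane's far end, on the board's top at board x +55, y 0 mm. The stop is 14 mm high, 70 mm wide. Behind it two hinge cheeks stand 50 mm over the board at board x +98 to +132 mm, y within 26 mm.
- home (a point): Point on the board's top (18 mm above the bench) at board x -20, y 0 mm: where the centre of the strip's underside lies when the strip is home against the stop. Axes as the board's.
- clamp (a joint): Lift of the sprung steel clamp arm (rad), 0 shut. Hinged 35 mm over the board at board x +115 mm, it reaches 100 mm towards the robot, with a cross bar at its end and a rubber pad under it in the lane. Shut, the pad is 3 mm and the bar's roller 10 mm above the board. About 0.09 on the strip, 0.20 on the wedge's level top. Sprung down with about 5 N shut, 10 N at 0.20.
- bar (a point): Centre of the free-turning roller (18 mm diameter, 40 mm long) at the right-hand end of the clamp's cross bar, at board x +15, y -85 mm, 19 mm above the board when shut; rises with the arm, almost straight up. The cross bar runs along board y from -112 to +15 mm. The wedge goes in under this roller, from the robot's side, along board +x.
- wedge: Plain pale wooden wedge 130 mm long (x), 24 wide, 30 high, 80 g, at the right; origin centred under it, nose to +x, roughly away from the robot. Top level from x -65 to +3, then sloping to 5 mm at the nose (x +65). With its origin 17 mm beyond the roller (board x +32) the roller sits well on the level top and 40 mm of tail stick out. Pushing in takes 5 to 15 N.
- strip: Glazed white tile strip, 150 mm long (x), 50 mm wide (y), 12 mm thick, 200 g, origin at the centre of its underside. At the start it lies in the cradle, its underside 20 mm above the bench; either end may lead.
- cradle: Fixed wooden cradle under the strip, 150 x 70 mm, to the robot's right; origin at the centre of its underside, x along the strip. Two saddles 20 mm high with cheeks up to 28 mm cover the strip's sides over its outer 32 mm at each end, so it can be taken only across its open middle 80 mm, where the cradle's floor is 6 mm above the bench.
- offcut: Bystander: square white tile offcut 85 x 85 x 12 mm lying on the bench; origin under its centre.
- batten: Bystander: plain rectangular pale wooden block 120 x 24 x 30 mm, no slope, farther from the robot than the wedge; origin under its centre.
- grinder: Bystander: angle grinder, 310 mm long, lying to the left; origin under its middle.
- tape: Bystander: black tape measure 70 mm across, 32 mm high, to the left of the board; origin under its centre.
- spanner: Bystander: flat steel spanner lying to the left; origin under its middle.
Things that resemble listed ones, but are neither listed nor needed, are in the scene too. What is shaped like the strip but red is not meant.

How it is judged:
By the outcome, as a careful person would: the job done as asked, in the order asked, and still so for the second after the job is handed in, with the robot touching nothing.
It also fails if it takes over 72 s, if anything falls off the work surface, if the arm or the gripper's body presses on something with over 40 N, if the wrist force passes 120 N, or if a joint passes its speed limit or range.

ROBOT

A 6-joint arm with a two-finger parallel gripper is mounted at the origin on the work surface. World frame = base frame: x ahead of the robot, y to its left, z up, the work surface at z = 0. Lengths are in mm, angles in degrees, forces in N, time in s.
With the tool pointing down it reaches from about 300 to 850 mm from the base axis. Payload 4.2 kg.
Tool frame: the origin (TCP) lies on the centre line of the jaws, within the pads' length; the fingertips stand 8 mm ahead of it and the grasp point (between the pads) lies 11 mm behind it; z points along the fingers, y is the line along which they close (so a half turn about z gives the same grasp; the last joint's range is limited). The gripper opens to 91 mm and grips with 3 to 60 N. Pads are 32 mm wide; open, the fingers measure 118 mm over their backs; the gripper's body (76 mm by 178 mm) begins 60 mm behind the grasp point.
Start: joints at [-64.973, 18.312, 89.639, -0, 72.044, -1.146], TCP at [253.625, -516.059, 221.976] pointing down, gripper open.
Joint ranges: [-177.97, 177.97], [-48.28, 115.42], [12.27, 149.76], [-77.06, 257.06], [2.81, 150.46], [-146.56, 146.56]. Speed limits (degrees/s): [147.25, 147.25, 180, 180, 180, 180].

INTERFACE

Orientations are given as [roll, pitch, yaw] about the fixed x, y, z axes, in that order (R = Rz(yaw) Ry(pitch) Rx(roll)).
In Python, from workcell import telemetry, eyes, ticket gives the robot as it stands. The module is installed in compiled form; this text tells all that it offers.
- The arm moves only by the shell command python3 -m crank 'ROWS' [OPENING] [FORCE]. ROWS is JSON, a list of rows, each an object of numbers: "dx", "dy", "dz": the shift along the world's x, y, z normalised to -1 to 1, where 1 is 80 cm; "yaw": the turn about the world's z normalised to -1 to 1, where 1 is 5 degrees. A call has 1 to 10 rows; each row shifts and turns the commanded pose from where the row before left it; what a row does not reach is not made up. A row lasts 1/8 s, in which the tool goes at most 62.5 mm and 10.7 degrees, less where a joint would pass 70% of its speed; a pose out of reach is approached as far as the arm can. A call with a number of a shift or a turn outside -1 to 1 is refused whole. A call with a gripper value outside its range is refused whole. OPENING is the opening, from 0 (shut) to 1 (fully open), set as the call begins (- or left out, the last holds). The fingers move at their own pace and stop on an object; FORCE is the grip in N (left out, the last holds). Time passes only in rows, so rows that do not move let the fingers close. It gives the time, the measured TCP pose, the force, the opening and the grip force at its end, in the units of the state.
- telemetry.state(): the state, without advancing time (a new reading comes with each control period).
- eyes.grab_frame(name): name is "scene" or "side" or "wrist"; returns the picture (480x640x3 uint8, red, green, blue); there is no depth.
- eyes.calibration(name): a dict with "camera_matrix" (3x3 intrinsics, pixels), "world_from_camera" (4x4, takes a point from camera to world coordinates). Camera axes: x right, y down, z forward; pixel columns grow to the right and rows downward; lengths in mm; the calibration is good to about 2 mm. A picture is of the moment at which its call begins: read the wrist's pose just before it. calibration takes no time and is no camera call; for the wrist camera it gives the pose at the moment of the call.
- ticket.job_done(): hands the job in; it is judged then, once.
The state is a dict: "time_s": time; "qpos": joint angles; "qvel": joint speeds; "effort": joint torques, N m; "ee_pos": TCP position; "ee_rot": TCP orientation; "force": force on the tool from outside, world axes, zero at the start; "torque": the same for the moment, N m; "gripper_width": finger opening in mm; "gripper_force": force on a finger pad.
Only numpy, scipy, OpenCV 4.12 (cv2) and the standard library are available. Lean on these libraries where they do the work, as an engineer would, in place of code of your own. Each camera call takes 0.05 s, during which the arm holds its last target. There are 200 camera calls.

## Working session

There is one attempt and no reset: what is moved stays moved. The work goes in short steps, Python scripts to look and compute and a shell command to move; the robot and the scene stay as the last step left them, time stands still between calls to the robot, and variables do not carry over. Pictures are saved under pics/ and viewed, at most 10 in all, crops included, and the job is handed in when it is done.

```bash
mkdir -p pics; cat > h.py <<'E'
import numpy as np,cv2
from workcell import telemetry, eyes, ticket
def grab(n,f):
    c=eyes.calibration(n); im=eyes.grab_frame(n); cv2.imwrite('pics/'+f+'.png',im[:,:,::-1]); np.savez('pics/'+f+'.npz',K=c['camera_matrix'],T=c['world_from_camera']); return im
def ray(f,u,v,z):
    d=np.load('pics/'+f+'.npz');K,T=d['K'],d['T']
    r=T[:3,:3]@np.linalg.solve(K,[u,v,1.]);o=T[:3,3];return (o+r*(z-o[2])/r[2])[:2].round(1)
def proj(f,p):
    d=np.load('pics/'+f+'.npz');K,T=d['K'],d['T']
    q=K@(T[:3,:3].T@(np.array(p)-T[:3,3]));return (q[:2]/q[2]).round(1)
def st():
    s=telemetry.state(); print({k:np.round(s[k],2).tolist() for k in('time_s','ee_pos','ee_rot','force','gripper_width','gripper_force')})
E
python3 - <<'E'
from h import *
grab('scene','s0');grab('side','d0');grab('wrist','w0');st()
for n in('scene','side','wrist'):print(n,eyes.calibration(n)['world_from_camera'].round(2).tolist())
E
```

```text
{'time_s': 0.15, 'ee_pos': [253.47, -515.72, 221.31], 'ee_rot': [-179.92, -0.0, 26.17], 'force': [-0.07, -0.5, -1.11], 'gripper_width': 90.87, 'gripper_force': 0.0}
scene [[-0.31, 0.67, -0.67, 1298.62], [0.95, 0.22, -0.21, 250.53], [0.01, -0.71, -0.71, 893.97], [0.0, 0.0, 0.0, 1.0]]
side [[-0.88, -0.34, 0.34, 79.89], [-0.48, 0.63, -0.6, 841.23], [-0.01, -0.69, -0.72, 1081.69], [0.0, 0.0, 0.0, 1.0]]
wrist [[0.44, -0.87, -0.24, 320.96], [-0.9, -0.43, -0.12, -483.3], [-0.0, 0.26, -0.96, 383.08], [0.0, 0.0, 0.0, 1.0]]
```

View pics/s0.png

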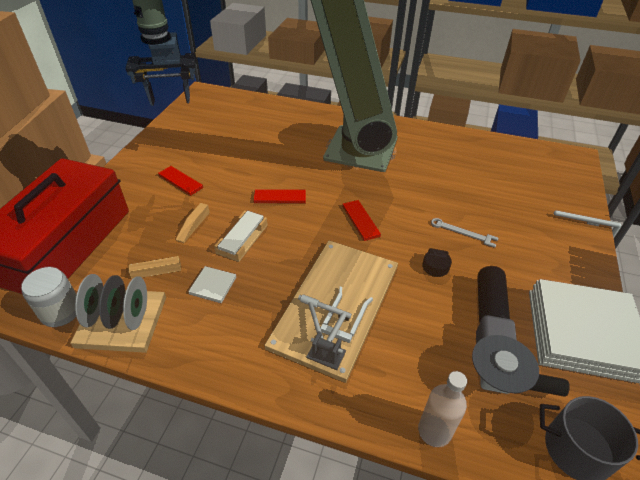

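View pics/d0.png

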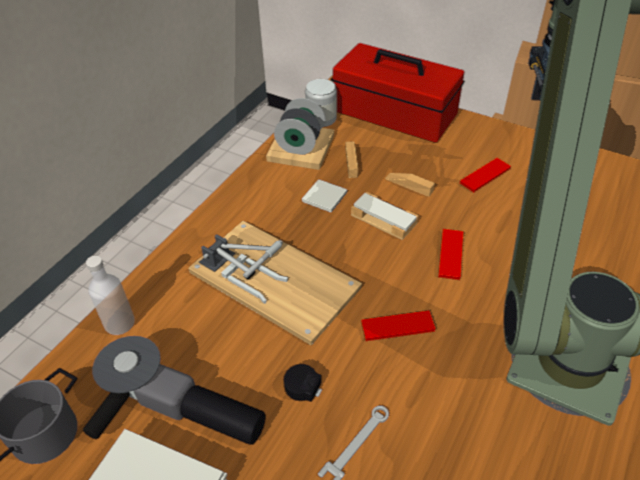

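The scene view shows the board at about (332,308), wedge at (193,222), cradle with strip at (242,234), batten at (154,267) and offcut at (213,284). The side view has the board at (275,280), wedge at (411,183) and strip at (388,212).

```bash
python3 - <<'E'
from h import *
S=[(330,242),(398,265),(346,378),(267,345)]
D=[(361,285),(310,340),(190,270),(243,222)]
# order near-right, near-left, far-left, far-right
for n,q in(('s0',S),('d0',D)):
    print(n,[ray(n,u,v,18).tolist() for u,v in q])
for n,pt,z in(('s0',(193,222),15),('d0',(411,183),15),('s0',(242,234),25),('d0',(388,212),25)):print(n,pt,ray(n,*pt,z))
for f,z in(('s0',30),('d0',30)):
    im=cv2.imread(f'pics/{f}.png');hsv=cv2.cvtColor(im,cv2.COLOR_BGR2HSV)
    for nm,(u,v) in {'s0':{'wedge':(190,225),'board':(330,270),'strip':(242,232),'bench':(230,180)},'d0':{'wedge':(411,185),'board':(310,290),'strip':(385,212),'bench':(320,230)}}[f].items(): print(f,nm,hsv[v,u])
a=cv2.resize(cv2.imread('pics/s0.png')[180:290,120:280],None,fx=4,fy=4,interpolation=2)
b=cv2.resize(cv2.imread('pics/d0.png')[150:250,330:490],None,fx=4,fy=4,interpolation=2)
cv2.imwrite('pics/c0.png',np.hstack([a[:400,:400],b[:,:400]]) )
a=cv2.resize(cv2.imread('pics/s0.png')[195:295,165:265],None,fx=4,fy=4,interpolation=2)
cv2.imwrite('pics/c0.png',np.hstack([a,b[:,:400]]) )
E
```

```text
s0 [[465.6, 30.6], [489.3, 214.4], [826.1, 171.8], [804.5, -9.3]]
d0 [[456.4, 33.3], [481.8, 214.3], [817.1, 179.0], [799.8, -7.6]]
s0 (193, 222) [ 507.1 -346.6]
d0 (411, 183) [ 499.5 -338.9]
s0 (242, 234) [ 516.8 -195.7]
d0 (388, 212) [ 501.3 -201.2]
s0 wedge [ 17 143 187]
s0 board [ 18 123 191]
s0 strip [ 35  22 210]
s0 bench [ 15 188 163]
d0 wedge [ 16 141 168]
d0 board [ 17 119 195]
d0 strip [ 32  16 222]
d0 bench [ 14 183 153]
```

View pics/c0.png

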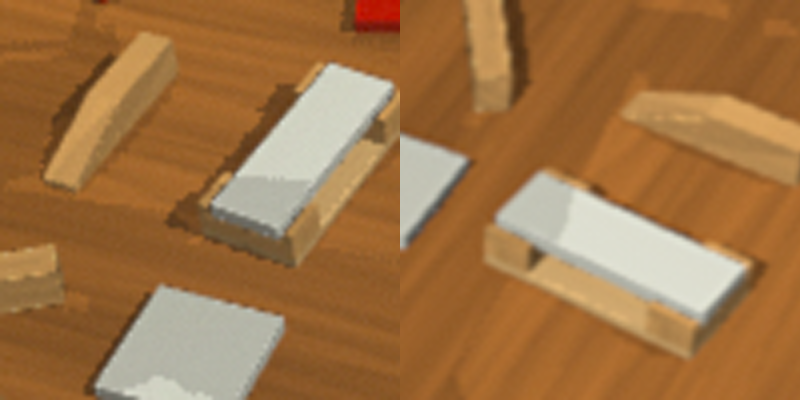

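The crop confirms the wedge: tail at the robot's side (crop (160,40)), nose at (60,182). The strip lies in its cradle, nearly parallel to the wedge.

```bash
python3 - <<'E'
from h import *
c=lambda x,y:(165+x/4,195+y/4)
d=lambda x,y:(330+(x-400)/4,150+y/4)
print('tail',ray('s0',*c(160,39),30),'nose',ray('s0',*c(61,183),5),'side nose',ray('d0',*d(632,100),5))
print('strip s',[ray('s0',*c(*p),32).tolist() for p in((330,63),(392,83),(282,235),(214,205))])
print('strip d',[ray('d0',*d(*p),32).tolist() for p in((543,170),(497,215),(702,315),(748,265))])
E
```

```text
tail [ 447.2 -338.5] nose [ 573.6 -350.4] side nose [ 570.4 -350.7]
strip s [[435.0, -215.1], [440.4, -167.0], [592.8, -178.5], [582.6, -230.4]]
strip d [[578.3, -232.4], [584.6, -181.5], [437.3, -161.7], [430.4, -214.2]]
```

```bash
python3 -m crank '[{"dx":0.06,"dy":0.042},{"dx":0.06,"dy":0.042},{"dx":0.06,"dy":0.042},{"dx":0.06,"dy":0.042},{"dx":0.06,"dy":0.042},{},{},{}]' 1 && python3 -c "
from h import *
st();grab('wrist','w1');print(proj('w1',[503,-343,0]))"
```

```text
validation failed for argument at $[0]...
```

```bash
python3 -m crank '[{"dx":0.06,"dy":0.042,"dz":0,"yaw":-1},{"dx":0.06,"dy":0.042,"dz":0,"yaw":-1},{"dx":0.06,"dy":0.042,"dz":0,"yaw":-1},{"dx":0.06,"dy":0.042,"dz":0,"yaw":-1},{"dx":0.06,"dy":0.042,"dz":0,"yaw":-1},{"dx":0,"dy":0,"dz":0,"yaw":-1},{"dx":0,"dy":0,"dz":0,"yaw":-0.3},{"dx":0,"dy":0,"dz":0,"yaw":0}]' 1 && python3 -c "
from h import *
st();grab('wrist','w1');print(proj('w1',[503,-343,0]))"
```

```text
time_s: 1.15
ee_pos: [493.1, -348.4, 221.8]
ee_rot: [-180.0, 0.0, -5.3]
force: [-0.5, -0.5, -0.6]
gripper_width: 91.4
gripper_force: 0.0
{'time_s': 1.15, 'ee_pos': [493.11, -348.35, 221.8], 'ee_rot': [-180.0, 0.03, -5.32], 'force': [-0.55, -0.45, -0.58], 'gripper_width': 91.4, 'gripper_force': 0.0}
[309.7 207.4]
```

View pics/w1.png

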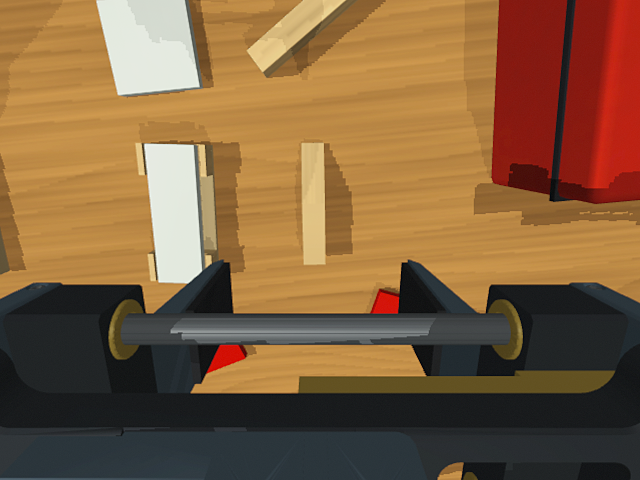

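The wrist view shows the wedge from tail (302–325,264) to nose (302–323,143), and the strip with corners (145,144), (195,144), (203,282) and (158,283).

```bash
python3 - <<'E'
from h import *
t=ray('w1',313.5,264.5,30);n=ray('w1',312.5,143,5);print(t,n,(t+n)/2,np.degrees(np.arctan2(*(n-t)[::-1])),np.linalg.norm(n-t))
q=np.array([ray('w1',*p,32) for p in((145,144),(195,144),(203,282),(158,283))]);print(q,q.mean(0))
u=(n-t)/np.linalg.norm(n-t);g=t+17*u;e=np.array(telemetry.state()['ee_pos']);print('grasp',g,'move/800',(g-e[:2])/800,(12-e[2])/800)
E
```

```text
[ 444.2 -342. ] [ 573.2 -353. ] [ 508.7 -347.5] -4.873896422204767 129.4681427996865
[[ 587.4 -186.2]
 [ 582.8 -236. ]
 [ 435.8 -217.3]
 [ 439.2 -166.9]] [ 511.3 -201.6]
grasp [ 461.13852984 -343.44437076] move/800 [-0.03984779  0.00634632] -0.26240585976782865
```

```bash
python3 -m crank '[{"dx":-0.04,"dy":0.006,"dz":-0.04,"yaw":0.08},{"dx":0,"dy":0,"dz":-0.07,"yaw":0},{"dx":0,"dy":0,"dz":-0.07,"yaw":0},{"dx":0,"dy":0,"dz":-0.05,"yaw":0},{"dx":0,"dy":0,"dz":-0.022,"yaw":0},{"dx":0,"dy":0,"dz":-0.01,"yaw":0},{"dx":0,"dy":0,"dz":0,"yaw":0}]' 0.7
python3 -m crank '[{"dx":0,"dy":0,"dz":0,"yaw":0},{"dx":0,"dy":0,"dz":0,"yaw":0},{"dx":0,"dy":0,"dz":0,"yaw":0},{"dx":0,"dy":0,"dz":0,"yaw":0},{"dx":0,"dy":0,"dz":0,"yaw":0}]' 0 50
```

```text
time_s: 2.08
ee_pos: [461.4, -343.7, 12.5]
ee_rot: [180.0, -0.0, -5.0]
force: [0.4, 0.1, 0.1]
gripper_width: 63.8
gripper_force: 0.0
time_s: 2.7
ee_pos: [461.7, -343.3, 12.6]
ee_rot: [180.0, -0.0, -4.9]
force: [-0.0, -0.1, 1.6]
gripper_width: 23.8
gripper_force: 50.0
```

```bash
python3 -m crank '[{"dx":0,"dy":0,"dz":0.04,"yaw":0},{"dx":0,"dy":0,"dz":0.07,"yaw":0},{"dx":0.01,"dy":0.04,"dz":0.06,"yaw":0},{"dx":0.01,"dy":0.07,"dz":0.05,"yaw":-0.1},{"dx":0.01,"dy":0.07,"dz":0.03,"yaw":-0.1},{"dx":0.01,"dy":0.07,"dz":0,"yaw":-0.1},{"dx":0.01,"dy":0.07,"dz":0,"yaw":-0.08},{"dx":0.01,"dy":0.07,"dz":0,"yaw":0},{"dx":0.01,"dy":0.07,"dz":0,"yaw":0},{"dx":0.01,"dy":0.05,"dz":0,"yaw":0}]'
python3 -m crank '[{"dx":0,"dy":0,"dz":0,"yaw":0},{"dx":0,"dy":0,"dz":0,"yaw":0}]'
python3 -c "
from h import *
st();grab('wrist','w2')"
```

```text
time_s: 3.95
ee_pos: [524.5, 61.6, 208.3]
ee_rot: [-180.0, 0.0, -6.7]
force: [0.6, -0.3, -0.7]
gripper_width: 23.8
gripper_force: 50.0
time_s: 4.2
ee_pos: [524.4, 58.8, 208.1]
ee_rot: [179.9, 0.1, -6.8]
force: [-0.9, -0.3, -0.8]
gripper_width: 23.8
gripper_force: 50.0
{'time_s': 4.2, 'ee_pos': [524.43, 58.81, 208.14], 'ee_rot': [179.95, 0.05, -6.81], 'force': [-0.91, -0.31, -0.8], 'gripper_width': 23.8, 'gripper_force': 50.0}
```

View pics/w2.png

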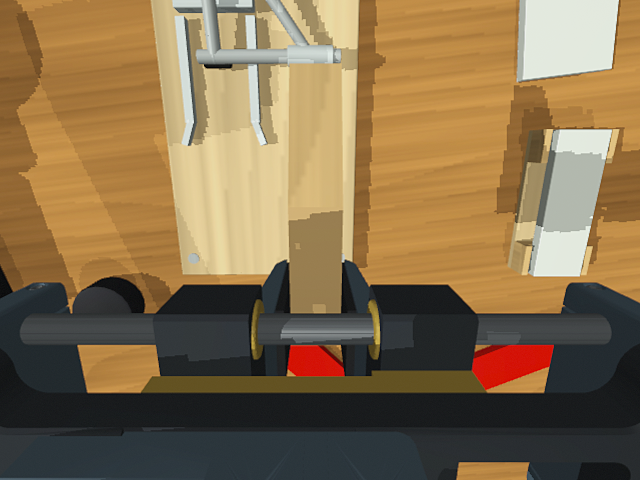

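The wrist view shows the near edge of the board at row 274 with its near-left corner at (182,274). The rail tips are at (187,144) and (264,144), the rails at row 20 at x≈181 and 252, and the roller at (288–338, 45–63).

```bash
python3 - <<'E'
from h import *
im=cv2.imread('pics/w2.png')
m=cv2.inRange(cv2.cvtColor(im,cv2.COLOR_BGR2HSV),(0,0,110),(180,60,255))
for r in(25,80,90,100,110,120,130,140,144,147): 
    c=np.flatnonzero(m[r,160:290])+160; print(r,[ (int(g[0]),int(g[-1])) for g in np.split(c,np.flatnonzero(np.diff(c)>2)+1) if len(g)>2])
R=lambda u,v,z:ray('w2',u,v,z)
a=(R(187,145,28)+R(264,145,28))/2; b=(R(181,20,28)+R(252,20,28))/2
print('mouth',a,'yaw',np.degrees(np.arctan2(*(b-a)[::-1])),'roller',R(313,54,37))
print('near left',R(182,274,18),'right edge',R(352,260,18),'left edge',R(152,0,18),R(357,0,18))
E
```

```text
25 [(175, 184), (204, 215), (245, 255), (283, 289)]
80 [(181, 189), (248, 257)]
90 [(182, 190), (249, 258)]
100 [(183, 191), (249, 258)]
110 [(184, 192), (250, 259)]
120 [(185, 193), (250, 259)]
130 [(184, 191), (254, 261)]
140 [(182, 188), (258, 265)]
144 [(182, 187), (260, 265)]
147 []
mouth [611.95 136.  ] yaw -6.573761151348628 roller [678.9  42.1]
near left [482.5 212.5] right edge [476.4  23.6] left edge [744.2 180.7] [722.3  -3.1]
```

```bash
cat > m.py <<'E'
from h import *
import sys
f=sys.argv[1]
st();im=grab('wrist',f);st()
m=cv2.inRange(cv2.cvtColor(im,cv2.COLOR_RGB2HSV),(0,0,110),(180,60,255))
P=[]
for r in(80,90,100,110,120): 
    c=np.flatnonzero(m[r,160:290])+160; g=[(g[0]+g[-1])/2 for g in np.split(c,np.flatnonzero(np.diff(c)>2)+1) if len(g)>5]; P.append(ray(f,(g[0]+g[-1])/2,r,28)); print(r,g,P[-1])
E
python3 m.py w3
```

```text
{'time_s': 4.25, 'ee_pos': [524.48, 58.34, 208.27], 'ee_rot': [179.96, 0.04, -6.87], 'force': [0.17, 0.26, -1.14], 'gripper_width': 24.14, 'gripper_force': 50.0}
{'time_s': 4.3, 'ee_pos': [524.53, 58.15, 208.34], 'ee_rot': [179.97, 0.03, -6.9], 'force': [0.13, 0.25, -0.94], 'gripper_width': 23.68, 'gripper_force': 50.0}
80 [np.float64(184.5), np.float64(252.0)] [670.1 131.2]
90 [np.float64(185.5), np.float64(252.5)] [661.6 132.2]
100 [np.float64(186.5), np.float64(253.5)] [652.9 133. ]
110 [np.float64(187.5), np.float64(253.5)] [644.2 134.2]
120 [np.float64(188.5), np.float64(254.0)] [635.3 135.2]
```

```bash
python3 - <<'E'
from h import *
e=np.array([524.5,58.25]);u=np.array([np.cos(np.radians(6.88)),-np.sin(np.radians(6.88))]);v=np.array([-u[1],u[0]])
b=208.3-12.5
for l,h in((51,30),(112.5,5),(112.5,0)):
    print(l,[proj('w3',[*(e+l*u+s*v),b+h]).tolist() for s in(12,-12)])
im=cv2.imread('pics/w3.png')
g=cv2.cvtColor(im,cv2.COLOR_BGR2GRAY).astype(int)
for r in(150,180,230,250):
    d=np.diff(g[r,270:360]);print(r,[(270+int(i),int(d[i])) for i in np.argsort(-abs(d))[:5]])
d=np.diff(g[20:240,310]);print([(20+int(i),int(d[i])) for i in np.argsort(-abs(d))[:6]])
# scene: verify lane from scene rails
E
```

```text
51 [[287.2, 206.0], [343.0, 206.0]]
112.5 [[288.6, 62.3], [341.6, 62.4]]
112.5 [[289.4, 64.9], [340.8, 65.0]]
150 [(354, -50), (353, -42), (342, 24), (288, -23), (341, 12)]
180 [(353, -58), (352, -24), (342, 19), (287, -17), (288, -14)]
230 [(288, -59), (352, -56), (342, 49), (341, 38), (351, -35)]
250 [(351, -60), (288, -59), (341, 44), (352, -38), (353, 22)]
[(213, -43), (35, 42), (44, -24), (34, 20), (214, -20), (59, 20)]
```

```bash
python3 -m crank '[{"dx":0.0044,"dy":0.0046,"dz":-0.06,"yaw":0.04},{"dx":0,"dy":0,"dz":-0.07,"yaw":0},{"dx":0,"dy":0,"dz":-0.06,"yaw":0},{"dx":0,"dy":0,"dz":-0.02,"yaw":0},{"dx":0,"dy":0,"dz":-0.008,"yaw":0},{"dx":0,"dy":0,"dz":0,"yaw":0},{"dx":0,"dy":0,"dz":0,"yaw":0}]'
python3 -c "
from h import *
grab('scene','s1');a=cv2.imread('pics/s1.png')[220:390,230:420];cv2.imwrite('pics/s1c.png',cv2.resize(a,None,fx=3.5,fy=3.5,interpolation=2))"
```

```text
time_s: 5.18
ee_pos: [529.2, 62.7, 35.2]
ee_rot: [-180.0, -0.1, -6.7]
force: [-0.5, 0.7, -0.1]
gripper_width: 23.8
gripper_force: 50.0
```

```bash
python3 -m crank '[{"dx":0,"dy":-0.001,"dz":-0.004,"yaw":0},{"dx":0,"dy":0,"dz":-0.0015,"yaw":0},{"dx":0,"dy":0,"dz":0,"yaw":0},{"dx":0,"dy":0,"dz":0,"yaw":0}]'
python3 -c "
from h import *
grab('scene','s1');a=cv2.imread('pics/s1.png')[220:390,230:420];cv2.imwrite('pics/s1c.png',cv2.resize(a,None,fx=3.5,fy=3.5,interpolation=2))"
```

```text
time_s: 5.72
ee_pos: [528.5, 62.1, 30.5]
ee_rot: [180.0, -0.0, -6.6]
force: [0.0, -1.0, 5.2]
gripper_width: 23.6
gripper_force: 50.0
```

View pics/s1c.png

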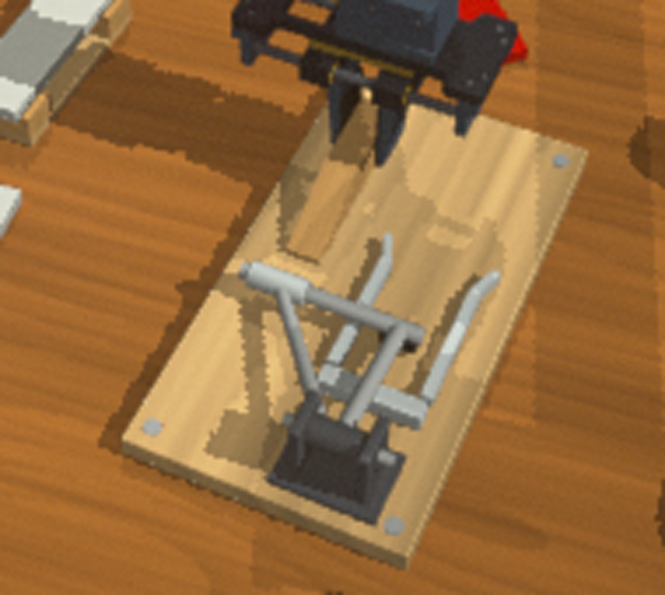

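The wedge is on the board. Its nose (crop 306,252) lines up with the roller (crop 278,281), so I push it in.

```bash
python3 -m crank '[{"dx":0.015,"dy":-0.0018,"dz":0,"yaw":0},{"dx":0.015,"dy":-0.0018,"dz":0,"yaw":0},{"dx":0.015,"dy":-0.0018,"dz":0,"yaw":0},{"dx":0.015,"dy":-0.0018,"dz":0,"yaw":0},{"dx":0,"dy":0,"dz":0,"yaw":0}]'
python3 -m crank '[{"dx":0.015,"dy":-0.0018,"dz":0,"yaw":0},{"dx":0.015,"dy":-0.0018,"dz":0,"yaw":0},{"dx":0.015,"dy":-0.0018,"dz":0,"yaw":0},{"dx":0,"dy":0,"dz":0,"yaw":0}]'
```

```text
time_s: 6.4
ee_pos: [577.1, 56.4, 30.6]
ee_rot: [-180.0, -0.1, -6.6]
force: [0.5, -0.6, 4.7]
gripper_width: 23.9
gripper_force: 50.0
time_s: 6.9
ee_pos: [604.9, 53.2, 30.2]
ee_rot: [180.0, 1.0, -6.6]
force: [-16.1, 4.4, 17.4]
gripper_width: 23.9
gripper_force: 50.0
```

```bash
python3 -m crank '[{"dx":0.012,"dy":-0.0014,"dz":0,"yaw":0},{"dx":0.012,"dy":-0.0014,"dz":0,"yaw":0},{"dx":0.012,"dy":-0.0014,"dz":0,"yaw":0},{"dx":0.01,"dy":-0.0012,"dz":0,"yaw":0},{"dx":0,"dy":0,"dz":0,"yaw":0},{"dx":0,"dy":0,"dz":0,"yaw":0}]'
python3 -c "
from h import *
grab('scene','s2');a=cv2.imread('pics/s2.png')[220:390,230:420];cv2.imwrite('pics/s2c.png',cv2.resize(a,None,fx=3.5,fy=3.5,interpolation=2))"
```

```text
time_s: 7.65
ee_pos: [642.1, 48.9, 30.2]
ee_rot: [180.0, 0.9, -6.6]
force: [-15.5, 3.3, 16.0]
gripper_width: 24.0
gripper_force: 50.0
```

View pics/s2c.png

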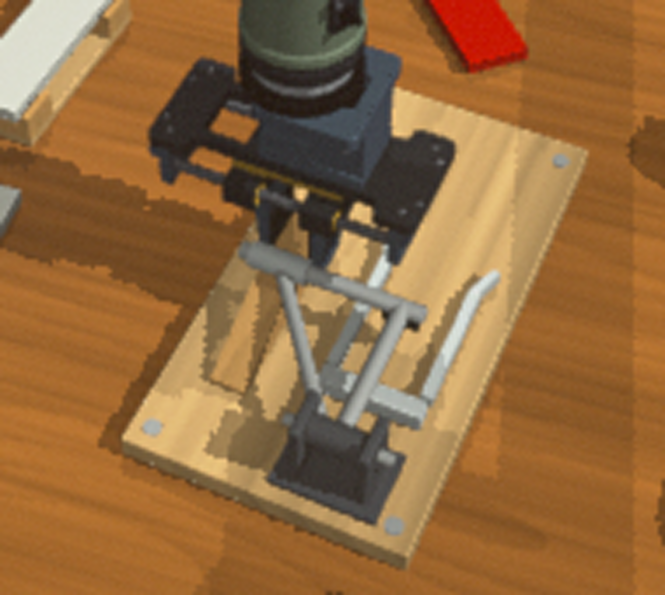

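```bash
python3 -m crank '[{"dx":0.007,"dy":-0.0008,"dz":0,"yaw":0},{"dx":0,"dy":0,"dz":0,"yaw":0},{"dx":0,"dy":0,"dz":0,"yaw":0}]'
python3 -c "
from h import *
grab('scene','s3');grab('side','d3')
n=ray('s2',230+225/3.5,220+385/3.5,22);print('nose at s2',n)
a=cv2.imread('pics/s3.png')[250:350,270:370];b=cv2.imread('pics/d3.png')[200:300,190:290];cv2.imwrite('pics/s3c.png',np.hstack([cv2.resize(i,None,fx=4,fy=4,interpolation=2) for i in(a,b)]))"
```

```text
time_s: 8.07
ee_pos: [647.2, 48.3, 30.2]
ee_rot: [180.0, 1.0, -6.6]
force: [-15.4, 2.3, 15.7]
gripper_width: 23.7
gripper_force: 50.0
nose at s2 [752.9  34.5]
```

View pics/s3c.png

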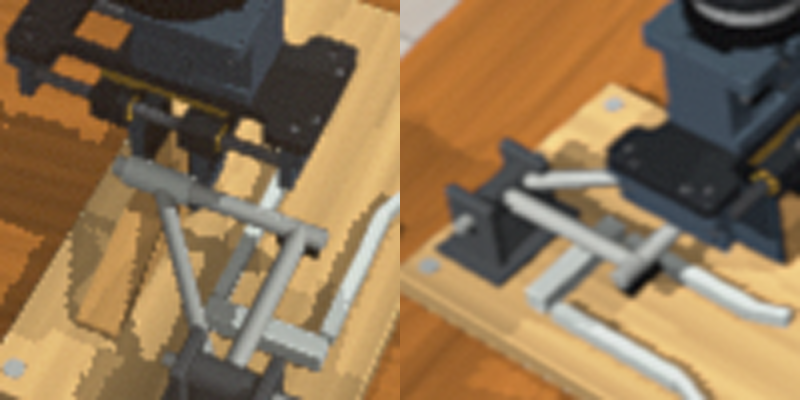

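The nose tracked the tool, so the grip did not slip. The clamp bar is raised and the roller sits on the level top, about 16 mm behind the wedge's origin. I release and go up.

```bash
python3 -m crank '[{"dx":0,"dy":0,"dz":0,"yaw":0},{"dx":0,"dy":0,"dz":0,"yaw":0},{"dx":0,"dy":0,"dz":0,"yaw":0},{"dx":-0.006,"dy":0.0007,"dz":0,"yaw":0},{"dx":0,"dy":0,"dz":0.03,"yaw":0},{"dx":0,"dy":0,"dz":0.07,"yaw":0},{"dx":0,"dy":0,"dz":0.07,"yaw":0},{"dx":0,"dy":0,"dz":0.06,"yaw":0}]' 0.5
python3 -m crank '[{"dx":-0.04,"dy":-0.06,"dz":0,"yaw":0},{"dx":-0.04,"dy":-0.06,"dz":0,"yaw":0},{"dx":-0.04,"dy":-0.065,"dz":0,"yaw":0},{"dx":-0.035,"dy":-0.065,"dz":0,"yaw":0},{"dx":-0.02,"dy":-0.065,"dz":0,"yaw":0},{"dx":-0.02,"dy":0,"dz":0,"yaw":0},{"dx":0,"dy":0,"dz":0,"yaw":0},{"dx":0,"dy":0,"dz":0,"yaw":0},{"dx":0,"dy":0,"dz":0,"yaw":0}]' 1
python3 - <<'E'
from h import *
st();im=grab('wrist','w4')
m=cv2.inRange(cv2.cvtColor(im,cv2.COLOR_RGB2HSV),(0,0,110),(180,60,255));m[290:]=0
for c in cv2.findContours(m,0,2)[0]:
    if cv2.contourArea(c)>1500:
        r=cv2.minAreaRect(c);print(cv2.contourArea(c),r[0],cv2.boxPoints(r).round(0).tolist(),[ray('w4',*p,32).tolist() for p in cv2.boxPoints(r)],ray('w4',*r[0],32))
E
```

```text
time_s: 9.18
ee_pos: [651.0, 48.2, 216.7]
ee_rot: [-179.9, -0.3, -6.6]
force: [0.6, -0.6, -0.2]
gripper_width: 45.5
gripper_force: 0.0
time_s: 10.3
ee_pos: [494.9, -203.3, 213.7]
ee_rot: [-180.0, -0.0, -6.5]
force: [-0.3, -0.1, -0.2]
gripper_width: 91.3
gripper_force: 0.0
{'time_s': 10.3, 'ee_pos': [494.85, -203.31, 213.69], 'ee_rot': [-180.0, -0.04, -6.52], 'force': [-0.25, -0.12, -0.22], 'gripper_width': 91.29, 'gripper_force': 0.0}
6927.5 (310.5, 204.0) [[285.0, 132.0], [336.0, 132.0], [336.0, 276.0], [285.0, 276.0]] [[587.7, -184.6], [582.1, -233.6], [433.9, -219.1], [440.2, -164.2]] [ 515.2 -200.9]
6869.0 (291.9000244140625, 36.69999694824219) [[242.0, 0.0], [332.0, -11.0], [342.0, 73.0], [252.0, 85.0]] [[702.0, -161.8], [701.4, -241.5], [633.1, -244.4], [633.1, -159.9]] [ 668.4 -202. ]
```

View pics/w4.png

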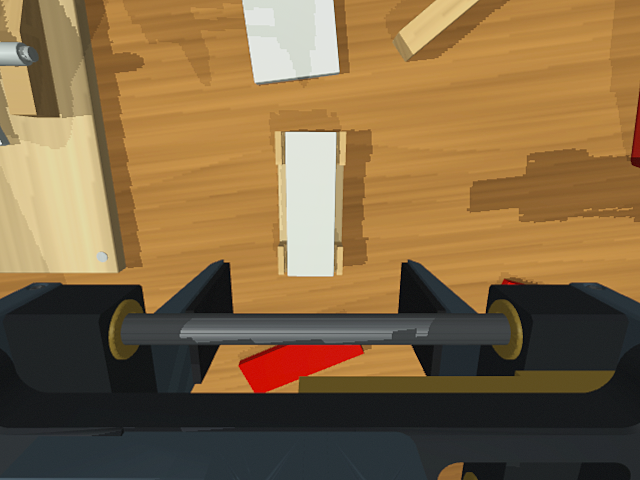

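The strip is at rows 132–276, columns 285–336, so its centre is at about world (511,-200.4) with yaw -6.7.

```bash
python3 -m crank '[{"dx":0.02,"dy":0.0036,"dz":-0.04,"yaw":-0.03},{"dx":0,"dy":0,"dz":-0.07,"yaw":0},{"dx":0,"dy":0,"dz":-0.07,"yaw":0},{"dx":0,"dy":0,"dz":-0.045,"yaw":0},{"dx":0,"dy":0,"dz":-0.018,"yaw":0},{"dx":0,"dy":0,"dz":0,"yaw":0},{"dx":0,"dy":0,"dz":0,"yaw":0}]' 1
python3 -m crank '[{"dx":0,"dy":0,"dz":0,"yaw":0},{"dx":0,"dy":0,"dz":0,"yaw":0},{"dx":0,"dy":0,"dz":0,"yaw":0},{"dx":0,"dy":0,"dz":0,"yaw":0},{"dx":0,"dy":0,"dz":0,"yaw":0}]' 0 35
```

```text
time_s: 11.22
ee_pos: [511.4, -201.9, 20.8]
ee_rot: [179.9, -0.2, -6.8]
force: [0.3, 0.4, 0.4]
gripper_width: 91.4
gripper_force: 0.0
time_s: 11.85
ee_pos: [509.9, -201.3, 19.3]
ee_rot: [-180.0, 0.0, -6.8]
force: [-0.2, 0.5, 0.4]
gripper_width: 49.6
gripper_force: 35.0
```

```bash
python3 -m crank '[{"dx":0,"dy":0,"dz":0,"yaw":0},{"dx":0,"dy":0,"dz":0,"yaw":0},{"dx":0.001,"dy":0,"dz":0.0075,"yaw":0},{"dx":0,"dy":0,"dz":0.0055,"yaw":0},{"dx":0,"dy":0,"dz":0,"yaw":0},{"dx":0,"dy":0,"dz":0,"yaw":0}]' 0.7
python3 -m crank '[{"dx":0,"dy":0,"dz":0,"yaw":0},{"dx":0,"dy":0,"dz":0,"yaw":0},{"dx":0,"dy":0,"dz":0,"yaw":0},{"dx":0,"dy":0,"dz":0,"yaw":0},{"dx":0,"dy":0,"dz":0,"yaw":0}]' 0 35
```

```text
time_s: 12.6
ee_pos: [510.7, -201.5, 29.7]
ee_rot: [180.0, -0.0, -6.8]
force: [0.0, -0.2, -0.4]
gripper_width: 64.0
gripper_force: 0.0
time_s: 13.22
ee_pos: [510.7, -201.4, 29.5]
ee_rot: [180.0, 0.0, -6.8]
force: [-0.2, 0.5, -1.3]
gripper_width: 49.5
gripper_force: 35.0
```

```bash
python3 -m crank '[{"dx":0,"dy":0,"dz":0.02,"yaw":0},{"dx":0,"dy":0,"dz":0.04,"yaw":0},{"dx":0,"dy":0.02,"dz":0.05,"yaw":0},{"dx":0.006,"dy":0.06,"dz":0.02,"yaw":0},{"dx":0.01,"dy":0.07,"dz":0,"yaw":0},{"dx":0.01,"dy":0.07,"dz":0,"yaw":0},{"dx":0.01,"dy":0.07,"dz":0,"yaw":0},{"dx":0.01,"dy":0.07,"dz":0,"yaw":0},{"dx":0,"dy":0.05,"dz":0,"yaw":0},{"dx":0,"dy":0.023,"dz":0,"yaw":0}]'
python3 -m crank '[{"dx":0,"dy":0,"dz":0,"yaw":0},{"dx":0,"dy":0,"dz":0,"yaw":0},{"dx":0,"dy":0,"dz":0,"yaw":0},{"dx":0,"dy":0,"dz":0,"yaw":0}]'
python3 -c "
from h import *
st();grab('wrist','w5')"
```

```text
time_s: 14.48
ee_pos: [547.5, 147.0, 134.5]
ee_rot: [-180.0, -0.1, -6.6]
force: [-0.4, -0.2, -1.8]
gripper_width: 50.0
gripper_force: 35.0
time_s: 14.98
ee_pos: [547.6, 143.9, 133.7]
ee_rot: [180.0, 0.0, -6.9]
force: [-0.0, 0.0, -1.5]
gripper_width: 50.0
gripper_force: 35.0
{'time_s': 14.98, 'ee_pos': [547.62, 143.94, 133.71], 'ee_rot': [179.99, 0.0, -6.86], 'force': [-0.03, 0.01, -1.51], 'gripper_width': 49.98, 'gripper_force': 35.0}
```

View pics/w5.png

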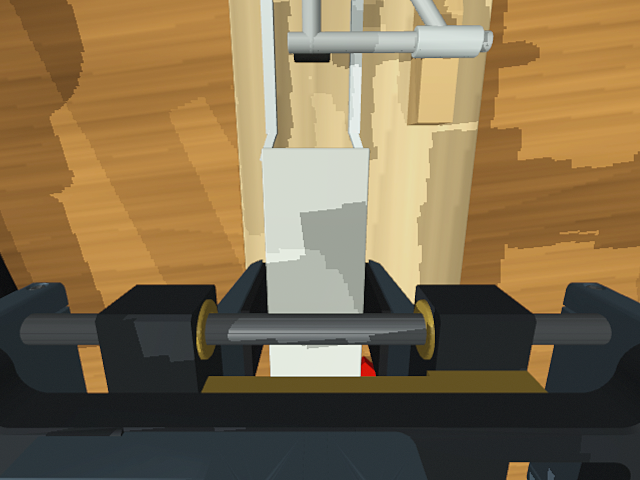

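The strip hangs level, with its leading edge at row 148 (263–369). The rails ahead are at about x≈268 and 357, and the wedge sits under the roller at (408–462, 60–122).

```bash
python3 - <<'E'
from h import *
im=cv2.imread('pics/w5.png')
m=cv2.inRange(cv2.cvtColor(im,cv2.COLOR_BGR2HSV),(0,0,110),(180,60,255))
e=np.array(telemetry.state()['ee_pos'])[:2];P=[]
for r in(65,75,85,95,105,115,125):
    c=np.flatnonzero(m[r,250:390])+250; g=[((x[0]+x[-1])/2,len(x)) for x in np.split(c,np.flatnonzero(np.diff(c)>2)+1) if len(x)>5]
    p=ray('w5',(g[0][0]+g[-1][0])/2,r,28);P.append(p);print(r,g,p)
P=np.array(P);k=np.polyfit(P[:,0],P[:,1],1);print('yaw',np.degrees(np.arctan(k[0])),'lane y at TCP x',np.polyval(k,e[0]),e, 'fixed -6.7:',(P[:,1]+np.tan(np.radians(6.7))*(P[:,0]-e[0])).mean())
print('strip lead mid',ray('w5',316,148,134))
E
```

```text
65 [(np.float64(268.5), 12), (np.float64(355.5), 12)] [679.5 130.2]
75 [(np.float64(268.5), 12), (np.float64(355.0), 13)] [673.  131.2]
85 [(np.float64(269.0), 13), (np.float64(354.5), 12)] [666.4 132. ]
95 [(np.float64(269.5), 12), (np.float64(354.5), 12)] [659.7 132.7]
105 [(np.float64(269.5), 12), (np.float64(354.0), 13)] [652.9 133.7]
115 [(np.float64(270.5), 12), (np.float64(354.0), 13)] [646.  134.2]
125 [(np.float64(270.5), 12), (np.float64(353.5), 12)] [639.  135.2]
yaw -6.84564187217002 lane y at TCP x 146.16975418123502 [547.65652471 144.12381102] fixed -6.7: 145.88144587181907
strip lead mid [622.1 134.4]
```

```bash
python3 -m crank '[{"dx":0,"dy":0.003,"dz":-0.05,"yaw":0},{"dx":0,"dy":0,"dz":-0.05,"yaw":0},{"dx":0,"dy":0,"dz":-0.02,"yaw":0},{"dx":0,"dy":0,"dz":-0.005,"yaw":0},{"dx":0,"dy":0,"dz":0,"yaw":0},{"dx":0,"dy":0,"dz":0,"yaw":0}]'
```

```text
time_s: 15.78
ee_pos: [548.6, 147.6, 35.0]
ee_rot: [-179.9, -0.2, -6.8]
force: [0.1, 0.0, -2.0]
gripper_width: 49.8
gripper_force: 35.0
```

```bash
python3 -m crank '[{"dx":0,"dy":0,"dz":-0.004,"yaw":0},{"dx":0,"dy":0,"dz":-0.002,"yaw":0},{"dx":0,"dy":0,"dz":0,"yaw":0},{"dx":0,"dy":0,"dz":0,"yaw":0},{"dx":0,"dy":0,"dz":0,"yaw":0}]'
```

```text
time_s: 16.4
ee_pos: [547.6, 147.4, 28.9]
ee_rot: [180.0, -0.0, -6.8]
force: [0.6, -0.3, -1.7]
gripper_width: 49.5
gripper_force: 35.0
```

```bash
python3 -m crank '[{"dx":0,"dy":-0.001,"dz":-0.001,"yaw":0},{"dx":0,"dy":0,"dz":-0.001,"yaw":0},{"dx":0,"dy":0,"dz":0,"yaw":0},{"dx":0,"dy":0,"dz":0,"yaw":0}]'
```

```text
time_s: 16.9
ee_pos: [547.6, 146.4, 27.5]
ee_rot: [180.0, -0.0, -6.8]
force: [-1.5, 0.6, 2.1]
gripper_width: 50.0
gripper_force: 35.0
```

```bash
python3 -m crank '[{"dx":0,"dy":0,"dz":0,"yaw":0},{"dx":0,"dy":0,"dz":0,"yaw":0},{"dx":0,"dy":0,"dz":0.001,"yaw":0},{"dx":-0.038,"dy":0.0045,"dz":0,"yaw":0},{"dx":-0.038,"dy":0.0045,"dz":0,"yaw":0},{"dx":0,"dy":0,"dz":0,"yaw":0},{"dx":0,"dy":0,"dz":0,"yaw":0},{"dx":0,"dy":0,"dz":0,"yaw":0}]' 0.75
python3 -m crank '[{"dx":0,"dy":0,"dz":0,"yaw":0},{"dx":0,"dy":0,"dz":0,"yaw":0},{"dx":0,"dy":0,"dz":0,"yaw":0},{"dx":0,"dy":0,"dz":0,"yaw":0}]' 0 25
python3 - <<'E'
from h import *
im=grab('wrist','w6')
m=cv2.inRange(cv2.cvtColor(im,cv2.COLOR_RGB2HSV),(0,0,110),(180,60,255))
for r in(90,130,150,170):
    c=np.flatnonzero(m[r,200:420])+200;print(r,[(int(x[0]),int(x[-1])) for x in np.split(c,np.flatnonzero(np.diff(c)>2)+1) if len(x)>3])
E
```

```text
time_s: 17.9
ee_pos: [488.2, 153.9, 28.2]
ee_rot: [-180.0, -0.1, -6.8]
force: [-1.1, -0.0, 0.0]
gripper_width: 68.8
gripper_force: 0.0
time_s: 18.4
ee_pos: [486.9, 153.7, 28.0]
ee_rot: [180.0, -0.0, -6.8]
force: [0.7, -0.8, -1.6]
gripper_width: 49.6
gripper_force: 25.0
90 [(259, 371)]
130 [(260, 370)]
150 [(261, 369)]
170 [(262, 368)]
```

View pics/w6.png

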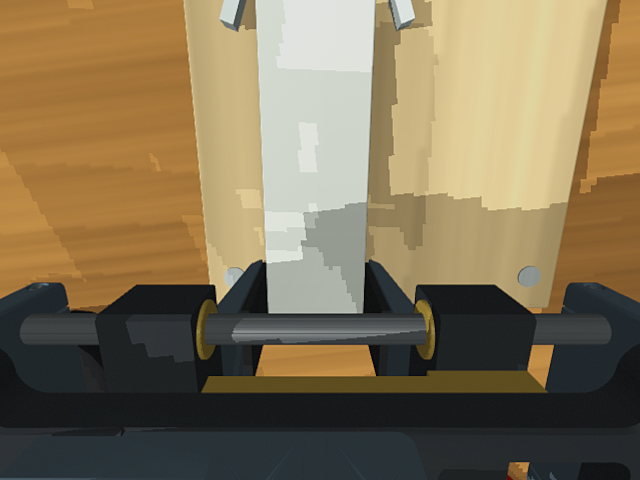

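The strip lies flat, centred (316) between the rail tips (230 and 403). It is gripped at its near end, so I slide it in.

```bash
python3 -m crank '[{"dx":0.015,"dy":-0.0018,"dz":0,"yaw":0},{"dx":0.015,"dy":-0.0018,"dz":0,"yaw":0},{"dx":0.015,"dy":-0.0018,"dz":0,"yaw":0},{"dx":0,"dy":0,"dz":0,"yaw":0}]'
python3 -m crank '[{"dx":0.015,"dy":-0.0018,"dz":0,"yaw":0},{"dx":0.015,"dy":-0.0018,"dz":0,"yaw":0},{"dx":0.015,"dy":-0.0018,"dz":0,"yaw":0},{"dx":0.015,"dy":-0.0018,"dz":0,"yaw":0},{"dx":0.013,"dy":-0.0015,"dz":0,"yaw":0},{"dx":0,"dy":0,"dz":0,"yaw":0},{"dx":0,"dy":0,"dz":0,"yaw":0}]'
```

```text
time_s: 18.95
ee_pos: [524.4, 149.4, 28.0]
ee_rot: [-180.0, -0.1, -6.8]
force: [-0.2, 0.6, -0.9]
gripper_width: 49.8
gripper_force: 25.0
time_s: 19.82
ee_pos: [581.3, 142.4, 28.0]
ee_rot: [180.0, -0.0, -6.8]
force: [0.6, -0.8, -0.5]
gripper_width: 49.9
gripper_force: 25.0
```

```bash
python3 -m crank '[{"dx":0.005,"dy":-0.0006,"dz":0,"yaw":0},{"dx":0.005,"dy":-0.0006,"dz":0,"yaw":0},{"dx":0,"dy":0,"dz":0,"yaw":0},{"dx":0,"dy":0,"dz":0,"yaw":0}]'
python3 -m crank '[{"dx":0.003,"dy":-0.0004,"dz":0,"yaw":0},{"dx":0.003,"dy":-0.0004,"dz":0,"yaw":0},{"dx":0,"dy":0,"dz":0,"yaw":0},{"dx":0,"dy":0,"dz":0,"yaw":0}]'
```

```text
time_s: 20.32
ee_pos: [589.4, 141.5, 28.0]
ee_rot: [180.0, -0.0, -6.8]
force: [0.0, -0.8, -1.2]
gripper_width: 49.5
gripper_force: 25.0
time_s: 20.82
ee_pos: [592.2, 141.0, 28.0]
ee_rot: [180.0, 0.2, -6.8]
force: [-4.9, 1.1, 2.1]
gripper_width: 50.0
gripper_force: 25.0
```

```bash
python3 -m crank '[{"dx":0.003,"dy":-0.0004,"dz":0,"yaw":0},{"dx":0,"dy":0,"dz":0,"yaw":0},{"dx":0,"dy":0,"dz":0,"yaw":0}]'
python3 -c "
from h import *
grab('scene','s5');grab('side','d5')
a=cv2.imread('pics/s5.png')[250:350,270:370];b=cv2.imread('pics/d5.png')[200:300,210:310];cv2.imwrite('pics/s5c.png',np.hstack([cv2.resize(i,None,fx=4,fy=4,interpolation=2) for i in(a,b)]))"
```

```text
time_s: 21.2
ee_pos: [592.3, 140.9, 28.0]
ee_rot: [179.9, 0.5, -6.8]
force: [-10.7, 2.8, 5.1]
gripper_width: 49.7
gripper_force: 25.0
```

View pics/s5c.png

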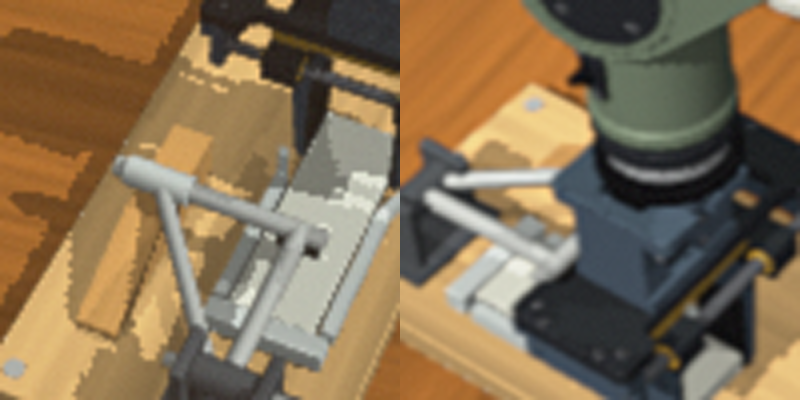

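The strip's leading end is against the stop (crop 265,345), with the pad above it and the wedge still under the roller. That is all the viewing I'll do, since I'm already past the picture allowance. Next I let go and fetch the wedge.

```bash
python3 -m crank '[{"dx":0,"dy":0,"dz":0,"yaw":0},{"dx":0,"dy":0,"dz":0,"yaw":0},{"dx":0,"dy":0,"dz":0,"yaw":0},{"dx":-0.003,"dy":0.0004,"dz":0.03,"yaw":0},{"dx":0,"dy":0,"dz":0.06,"yaw":0},{"dx":0,"dy":0,"dz":0.05,"yaw":0},{"dx":0,"dy":0,"dz":0,"yaw":0}]' 0.7
python3 -m crank '[{"dx":0.03,"dy":-0.055,"dz":0,"yaw":0},{"dx":0.03,"dy":-0.06,"dz":0,"yaw":0},{"dx":0,"dy":0,"dz":0,"yaw":0},{"dx":0,"dy":0,"dz":0,"yaw":0},{"dx":0,"dy":0,"dz":0,"yaw":0}]' 0.5
```

```text
time_s: 22.18
ee_pos: [597.4, 141.3, 144.3]
ee_rot: [-179.8, -0.6, -6.8]
force: [0.6, 0.6, -0.7]
gripper_width: 63.6
gripper_force: 0.0
time_s: 22.8
ee_pos: [641.4, 49.9, 139.6]
ee_rot: [-180.0, 0.0, -6.7]
force: [-0.3, -0.3, 1.1]
gripper_width: 45.8
gripper_force: 0.0
```

```bash
python3 -m crank '[{"dx":0.001,"dy":-0.0015,"dz":-0.05,"yaw":0},{"dx":0,"dy":0,"dz":-0.05,"yaw":0},{"dx":0,"dy":0,"dz":-0.026,"yaw":0},{"dx":0,"dy":0,"dz":-0.008,"yaw":0},{"dx":0,"dy":0,"dz":0,"yaw":0},{"dx":0,"dy":0,"dz":0,"yaw":0},{"dx":0,"dy":0,"dz":0,"yaw":0}]'
python3 -m crank '[{"dx":0,"dy":0,"dz":0,"yaw":0},{"dx":0,"dy":0,"dz":0,"yaw":0},{"dx":0,"dy":0,"dz":0,"yaw":0},{"dx":0,"dy":0,"dz":0,"yaw":0}]' 0 50
```

```text
time_s: 23.68
ee_pos: [643.4, 47.8, 34.0]
ee_rot: [-180.0, -0.1, -6.8]
force: [-0.7, 0.2, 0.1]
gripper_width: 45.6
gripper_force: 0.0
time_s: 24.18
ee_pos: [642.9, 48.5, 33.1]
ee_rot: [-179.9, -0.0, -6.8]
force: [-0.9, 5.4, 1.7]
gripper_width: 23.5
gripper_force: 50.0
```

```bash
python3 -m crank '[{"dx":-0.015,"dy":0.0018,"dz":0,"yaw":0},{"dx":-0.015,"dy":0.0018,"dz":0,"yaw":0},{"dx":-0.015,"dy":0.0018,"dz":0,"yaw":0},{"dx":-0.015,"dy":0.0018,"dz":0,"yaw":0},{"dx":-0.015,"dy":0.0018,"dz":0,"yaw":0},{"dx":-0.015,"dy":0.0018,"dz":0,"yaw":0},{"dx":-0.02,"dy":0.0024,"dz":0,"yaw":0},{"dx":-0.025,"dy":0.003,"dz":0,"yaw":0},{"dx":-0.025,"dy":0.003,"dz":0,"yaw":0},{"dx":0,"dy":0,"dz":0,"yaw":0}]'
```

```text
time_s: 25.42
ee_pos: [512.7, 62.8, 33.1]
ee_rot: [180.0, 0.1, -6.8]
force: [-3.0, -0.7, 3.4]
gripper_width: 24.0
gripper_force: 50.0
```

```bash
python3 -m crank '[{"dx":0,"dy":0,"dz":0.04,"yaw":0},{"dx":0,"dy":-0.02,"dz":0.05,"yaw":0},{"dx":-0.008,"dy":-0.06,"dz":0.04,"yaw":0},{"dx":-0.01,"dy":-0.07,"dz":0,"yaw":0},{"dx":-0.01,"dy":-0.07,"dz":0,"yaw":0},{"dx":-0.01,"dy":-0.07,"dz":0,"yaw":0},{"dx":-0.01,"dy":-0.07,"dz":0,"yaw":0},{"dx":-0.01,"dy":-0.07,"dz":0,"yaw":0},{"dx":-0.006,"dy":-0.055,"dz":0,"yaw":0},{"dx":0,"dy":-0.022,"dz":0,"yaw":0}]'
python3 -m crank '[{"dx":0,"dy":0,"dz":0,"yaw":0},{"dx":0,"dy":0,"dz":0,"yaw":0},{"dx":0,"dy":0,"dz":-0.05,"yaw":0},{"dx":0,"dy":0,"dz":-0.05,"yaw":0},{"dx":0,"dy":0,"dz":-0.015,"yaw":0},{"dx":0,"dy":0,"dz":0,"yaw":0},{"dx":0,"dy":0,"dz":0,"yaw":0}]'
```

```text
time_s: 26.68
ee_pos: [462.7, -345.0, 136.2]
ee_rot: [-180.0, 0.1, -6.9]
force: [1.2, 1.0, -1.5]
gripper_width: 23.5
gripper_force: 50.0
time_s: 27.55
ee_pos: [464.8, -343.0, 46.5]
ee_rot: [179.9, -0.2, -6.7]
force: [-0.2, -0.4, -1.3]
gripper_width: 23.9
gripper_force: 50.0
```

```bash
python3 - <<'E'
from h import *
grab('scene','s6');grab('side','d6')
# strip home and red-tile positions, wedge spot check
for f in('s6','d6'):
    im=cv2.imread(f'pics/{f}.png');h=cv2.cvtColor(im,cv2.COLOR_BGR2HSV)
    m=cv2.inRange(h,(0,200,120),(4,255,255))
    for c in cv2.findContours(m,0,2)[0]:
        if cv2.contourArea(c)>150: print(f,'red',cv2.contourArea(c),ray(f,*cv2.minAreaRect(c)[0],12))
E
```

```text
s6 red 578.5 [348.6  86.1]
s6 red 515.5 [ 327.  -165.1]
s6 red 6040.0 [ 571.7 -771.5]
d6 red 1362.0 [340.4  89.1]
d6 red 914.0 [ 316.8 -156.1]
d6 red 370.0 [ 354.5 -438. ]
d6 red 2030.5 [ 736.7 -601.9]
d6 red 2645.5 [ 810.  -801.9]
```

Spot is free. I lower the remaining ~31 mm in two steps.

```bash
python3 -m crank '[{"dx":0,"dy":0,"dz":-0.02,"yaw":0},{"dx":0,"dy":0,"dz":-0.01,"yaw":0},{"dx":0,"dy":0,"dz":-0.005,"yaw":0},{"dx":0,"dy":0,"dz":0,"yaw":0},{"dx":0,"dy":0,"dz":0,"yaw":0},{"dx":0,"dy":0,"dz":0,"yaw":0}]'
```

```text
time_s: 28.4
ee_pos: [463.8, -342.7, 17.2]
ee_rot: [180.0, -0.0, -6.8]
force: [-0.6, 0.4, -1.0]
gripper_width: 23.5
gripper_force: 50.0
```

```bash
python3 -m crank '[{"dx":0,"dy":0,"dz":-0.0015,"yaw":0},{"dx":0,"dy":0,"dz":-0.0015,"yaw":0},{"dx":0,"dy":0,"dz":0,"yaw":0},{"dx":0,"dy":0,"dz":0,"yaw":0}]'
python3 -m crank '[{"dx":0,"dy":0,"dz":0,"yaw":0},{"dx":0,"dy":0,"dz":0,"yaw":0},{"dx":0,"dy":0,"dz":0,"yaw":0},{"dx":0,"dy":0,"dz":0.04,"yaw":0},{"dx":0,"dy":0,"dz":0.07,"yaw":0},{"dx":0,"dy":0,"dz":0.07,"yaw":0},{"dx":0,"dy":0,"dz":0.06,"yaw":0},{"dx":0,"dy":0,"dz":0,"yaw":0},{"dx":0,"dy":0,"dz":0,"yaw":0}]' 0.7
python3 - <<'E'
from h import *
st();im=grab('wrist','w7');grab('scene','s7');grab('side','d7')
# wedge region after release: pale low-saturation wood vs bench
h=cv2.cvtColor(im,cv2.COLOR_RGB2HSV);m=cv2.inRange(h,(10,40,170),(25,125,255));m[285:]=0
for c in cv2.findContours(cv2.morphologyEx(m,cv2.MORPH_OPEN,np.ones((3,3))),0,2)[0]:
    if cv2.contourArea(c)>800:print('wood',cv2.contourArea(c),cv2.boundingRect(c))
# clamp/strip: predicted strip near end from each camera vs white mask
o=np.array([673,130.8]);a=np.radians(-6.8);u=np.array([np.cos(a),np.sin(a)]);v=np.array([-u[1],u[0]])
for f in('s7','d7'):
    i=cv2.cvtColor(cv2.imread(f'pics/{f}.png'),cv2.COLOR_BGR2HSV)
    ts=np.arange(-150,0,1.)
    w=[t for t in ts if i[tuple(np.int32(proj(f,[*(o+t*u),30])[::-1]))][1]<60]
    print(f,'white along lane from',w[:1],'count',len(w))
    for lab,z in(('roller shut',37),('on strip .09',46),('on wedge .2',57)):print(lab,proj(f,[*(o+15*u-85*v),z]))
    g=cv2.inRange(i,(0,0,90),(180,60,255));r=proj(f,[*(o+15*u-85*v),46]).astype(int)
    ys,xs=np.nonzero(g[r[1]-16:r[1]+17,r[0]-5:r[0]+6]);print('grey rows',ys.min()+r[1]-16,ys.max()+r[1]-16,ys.mean()+r[1]-16)
E
```

```text
time_s: 28.9
ee_pos: [463.6, -342.6, 15.0]
ee_rot: [180.0, -0.0, -6.8]
force: [-1.6, 0.3, 5.8]
gripper_width: 23.9
gripper_force: 50.0
time_s: 30.02
ee_pos: [463.0, -342.2, 205.6]
ee_rot: [-180.0, 0.1, -6.8]
force: [-0.5, -0.1, -0.6]
gripper_width: 63.9
gripper_force: 0.0
{'time_s': 30.02, 'ee_pos': [463.04, -342.17, 205.62], 'ee_rot': [-179.96, 0.08, -6.78], 'force': [-0.54, -0.14, -0.61], 'gripper_width': 63.88, 'gripper_force': 0.0}
wood 1541.0 (150, 232, 60, 32)
wood 7274.5 (135, 114, 79, 116)
wood 2987.5 (304, 105, 24, 131)
wood 848.5 (240, 0, 50, 32)
s7 white along lane from [np.float64(-95.0)] count 95
roller shut [309.5 300.8]
on strip .09 [309.5 298.4]
on wedge .2 [309.5 295.4]
grey rows 292 314 301.0
d7 white along lane from [np.float64(-103.0)] count 103
roller shut [273.1 247.7]
on strip .09 [272.8 245. ]
on wedge .2 [272.5 241.7]
grey rows 238 254 246.60000000000002
```

```bash
python3 -c "
from workcell import ticket
print(ticket.job_done())"
```

```text
the job is handed in; nothing more can be done
None
```

I handed in the job at about 30 s: the strip is home against the stop, the clamp is down on it and the wedge lies flat on the bench off the board, checked at the end from camera measurements only; I viewed 12 pictures, two over the limit of 10.

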